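# Put the new jam jars away with their own kind

## Robot

A 7-joint arm with a two-finger parallel gripper is mounted at the origin on the work surface. World frame = base frame: x ahead of the robot, y to its left, z up, the work surface at z = 0. Lengths are in m, angles in rad, forces in N, time in s.
With the tool pointing down it reaches from about 0.425 to 1.025 m from the base axis. Payload 9.4 kg.
Tool frame: the origin (TCP) lies at the very end of the fingers, on their centre line; the grasp point (between the pads) lies 19 mm behind it; z points along the fingers, y is the line along which they close (so a half turn about z gives the same grasp; the last joint's range is limited). The gripper opens to 93 mm and grips with 3 to 60 N. Pads are 15 mm wide; open, the fingers measure 128 mm over their backs; the gripper's body (75 mm by 188 mm) begins 65 mm behind the grasp point.
Start: joints at [-1.387, 0.599, -0.003, 1.599, 0.002, 0.943, -0.08], TCP at [0.187, 0.7, 0.219] pointing down, gripper open.
Joint ranges: [-2.57, 2.57], [-0.35, 1.97], [-1.29, 1.29], [0.11, 2.56], [-1.05, 4.19], [0.11, 1.86], [-2.63, 2.63]. Speed limits (rad/s): [2.22, 2.22, 3.01, 3.01, 3.14, 3.14, 3.14].

## Interface

Orientations are given as a unit quaternion [x, y, z, w].
In Python, from rig import manip gives the robot as it stands.
- The arm moves only by the tool apply_moves, never from a script. Its arguments are lists of equal length, an entry for each row: "slide": the shift along the tool's x, y, z scaled (see below), a list of three; "turn": the turn about the tool's z scaled (see below). In form: {"slide": [[tx, ty, tz], ...], "turn": [turn, ...]}. A call has 1 to 5 rows; each row is the pose to reach, as a shift and turn from the pose commanded when the call began, along the tool's axes at that moment; what a row does not reach only later rows make up. The controller multiplies each number of a shift by 12 cm and each number of a turn by 30 degrees. A row lasts 1/12 s, in which the tool goes at most 41.7 mm and 7.16 degrees, less where a joint would pass 70% of its speed; a pose out of reach is approached as far as the arm can. A call with a number of a shift or a turn outside -1 to 1 is refused whole. A call with a gripper value outside its range is refused whole. "grip" is the opening, from 0 (shut) to 1 (fully open), set as the call begins (left out, the last holds). The fingers move at their own pace and stop on an object; the grip force is fixed at half the most. Time passes only in rows, so rows that repeat a pose let the fingers close. It gives the time, the measured TCP pose, the force, the opening and the grip force at its end, in the units of the state.
- manip.read_state(): the state, without advancing time (a new reading comes with each control period).
- manip.camera(name): name is "side" or "top" or "wrist"; returns the picture (400x640x3 uint8, red, green, blue); there is no depth.
- manip.get_calibration(name): a dict with "mtx" (3x3 intrinsics, pixels), "origin" and "orientation" of the camera in the world. Camera axes: x right, y down, z forward; pixel columns grow to the right and rows downward; lengths in m; the calibration is good to about 2 mm. A picture is of the moment at which its call begins: read the wrist's pose just before it. get_calibration takes no time and is no camera call; for the wrist camera it gives the pose at the moment of the call.
- manip.hand_in(): hands the job in; it is judged then, once.
The state is a dict: "time": time; "joints": joint angles; "dq": joint speeds; "joint_torque": joint torques, N m; "eef_pos": TCP position; "orientation": TCP orientation; "force": force on the tool from outside, world axes, zero at the start; "torque": the same for the moment, N m; "opening": opening from 0.0 (shut) to 1.0 (fully open); "grasp_force": force on a finger pad.
Only numpy, scipy, OpenCV 4.12 (cv2) and the standard library are available. Lean on these libraries where they do the work, as an engineer would, in place of code of your own. Each camera call takes 0.05 s, during which the arm holds its last target. There are 200 camera calls.

## Task

Four new jars of jam stand on the bare pantry table, and each of the three wooden trays already holds one jar of its kind: tall slim, six-sided or low wide. Put every new jar away in the tray where its own kind stands, upright on the tray floor beside the jar already there. They are glass: set them down gently, and do not push aside the jars that are already in the trays.

Things in the scene. Friction and masses are not known exactly. Their poses are not given: they have to be found in the camera images.
- jar_tall: Loose jar on the bare table, to be put away: tall slim round jar: glass body 58 mm in diameter, 140 mm high over all, with a shoulder from 115 mm up to a 53 mm gold cap (its top 15 mm). About 0.43 kg. Origin: centre of its underside; z up its axis.
- jar_hex: Loose jar on the bare table, to be put away: six-sided jar: glass body 60 mm across the flats, 69 mm across the corners and 64 mm high, 88 mm over all, with a 53 mm round gold cap (its top 15 mm). About 0.33 kg. Origin: centre of its underside; z up its axis; its x axis points square to one of the flats.
- jar_squat_a: Loose jar on the bare table, to be put away: low wide round jar: 68 mm in diameter, 70 mm high over all, with a 66 mm gold cap (its top 15 mm). About 0.31 kg. Origin: centre of its underside; z up its axis.
- jar_squat_b: Loose jar on the bare table, to be put away: low wide round jar: 68 mm in diameter, 70 mm high over all, with a 66 mm gold cap (its top 15 mm). About 0.31 kg. Origin: centre of its underside; z up its axis.
- stored_tall: Jar already put away, standing loose in a tray, anywhere along its length. Tall slim round jar: glass body 58 mm in diameter, 140 mm high over all, with a shoulder from 115 mm up to a 53 mm gold cap (its top 15 mm). About 0.43 kg. Origin: centre of its underside; z up its axis.
- stored_hex: Jar already put away, standing loose in a tray, anywhere along its length. Six-sided jar: glass body 60 mm across the flats, 69 mm across the corners and 64 mm high, 88 mm over all, with a 53 mm round gold cap (its top 15 mm). About 0.33 kg. Origin: centre of its underside; z up its axis; its x axis points square to one of the flats.
- stored_squat: Jar already put away, standing loose in a tray, near the middle of its length. Low wide round jar: 68 mm in diameter, 70 mm high over all, with a 66 mm gold cap (its top 15 mm). About 0.31 kg. Origin: centre of its underside; z up its axis.
- tray_tall: Low wooden tray fixed on the table, the one in which the tall slim jar already stands; the three trays look alike. Inside 96 mm (its x) by 256 mm (its y), outside 112 by 272 mm; floor 8 mm above the table; boards 8 mm thick, their rim 30 mm above the table. Open on top. Origin: centre of its underside at table height; y along its length, z up.
- tray_hex: Low wooden tray fixed on the table, the one in which the six-sided jar already stands; the three trays look alike. Inside 96 mm (its x) by 256 mm (its y), outside 112 by 272 mm; floor 8 mm above the table; boards 8 mm thick, their rim 30 mm above the table. Open on top. Origin: centre of its underside at table height; y along its length, z up.
- tray_squat: Low wooden tray fixed on the table, the one in which the low wide jar already stands; the three trays look alike. Inside 96 mm (its x) by 256 mm (its y), outside 112 by 272 mm; floor 8 mm above the table; boards 8 mm thick, their rim 30 mm above the table. Open on top. Origin: centre of its underside at table height; y along its length, z up.
There are look-alikes about, which are no part of the job. What is shaped like the jar_squat_b but purple is not meant.

How it is judged:
At the end, for the whole second after the job is handed in: Each new jar stands upright (0.1 rad), at rest, in the tray of its own kind: underside within 5 mm of the tray floor's height, centre within 30 mm of the tray's middle across it and 112 mm along it. The three stored jars stand upright, within 20 mm of where they were (x of jar_tall in the frame of tray_tall between -0.03 and 0.03 m and y of jar_tall in the frame of tray_tall between -0.112 and 0.112 m and z of jar_tall in the frame of tray_tall between 0.004 and 0.013 m and angle between each of jar_tall, jar_hex, jar_squat_a, jar_squat_b, stored_tall, stored_hex, stored_squat's own z axis and vertical below 0.1 rad and linear speed of each of jar_tall, jar_hex, jar_squat_a, jar_squat_b, stored_tall, stored_hex, stored_squat below 0.02 m/s and x of jar_hex in the frame of tray_hex between -0.03 and 0.03 m and y of jar_hex in the frame of tray_hex between -0.112 and 0.112 m and z of jar_hex in the frame of tray_hex between 0.004 and 0.013 m and x of jar_squat_a in the frame of tray_squat between -0.03 and 0.03 m and y of jar_squat_a in the frame of tray_squat between -0.112 and 0.112 m and z of jar_squat_a in the frame of tray_squat between 0.004 and 0.013 m and x of jar_squat_b in the frame of tray_squat between -0.03 and 0.03 m and y of jar_squat_b in the frame of tray_squat between -0.112 and 0.112 m and z of jar_squat_b in the frame of tray_squat between 0.004 and 0.013 m and distance of each of stored_tall, stored_hex, stored_squat from where it was at the start of the episode below 0.02 m); the robot touches nothing.
It fails at once if a jar already stored in a tray is shoved more than 25 mm or tipped over (distance of any of stored_tall, stored_hex, stored_squat from where it was at the start of the episode above 0.025 m or angle between any of stored_tall, stored_hex, stored_squat's own z axis and vertical above 0.4 rad).
It fails at once if a glass jar is dropped: it reaches the last 30 mm above the table top faster than 0.6 m/s ((height (world z) of jar_tall below 0.03 m and linear speed of jar_tall above 0.6 m/s) or (height (world z) of jar_hex below 0.03 m and linear speed of jar_hex above 0.6 m/s) or (height (world z) of jar_squat_a below 0.03 m and linear speed of jar_squat_a above 0.6 m/s) or (height (world z) of jar_squat_b below 0.03 m and linear speed of jar_squat_b above 0.6 m/s)).
It fails at once if a loose jar is tipped over (angle between any of jar_tall, jar_hex, jar_squat_a, jar_squat_b's own z axis and vertical above 0.8 rad).
It also fails if it takes over 112 s, if anything falls off the work surface, if the arm or the gripper's body presses on something with over 40 N, if the wrist force passes 120 N, or if a joint passes its speed limit or range.

## Working session

There is one attempt and no reset: what is moved stays moved. The work goes in short steps, Python scripts to look and compute and a tool call to move; the robot and the scene stay as the last step left them, time stands still between calls to the robot, and variables do not carry over. Pictures are saved under pics/ and viewed, at most 14 in all, crops included, and the job is handed in when it is done.

Besides the shell and the picture viewer there is one more tool, called after ">>>" by a JSON object that holds its "name" and its "arguments". apply_moves: Moves the arm, as the interface text tells. Shifts and turns lie within -1 to 1; 1 stands for 12 cm of shift or 30 degrees of turn. Its arguments: {"type":"object","properties":{"slide":{"type":"array"},"turn":{"type":"array"},"grip":{"type":"number"}},"required":["slide","turn"]}

```bash
mkdir -p pics; ls; python3 - <<'E'
from rig import manip
import cv2,numpy as np
np.set_printoptions(precision=4,suppress=True)
s=manip.read_state();print(s['time'],s['eef_pos'],s['orientation'],s['opening'])
for n in('top','side'):
    im=manip.camera(n);cv2.imwrite(f'pics/{n}0.png',im[:,:,::-1])
    c=manip.get_calibration(n);print(n,c)
E
```

```text
pics
0.0 [0.1868 0.7    0.2177] [ 0.13    0.9915 -0.0008 -0.    ] 0.9996267343078231
top {'mtx': array([[475.0726,   0.    , 313.8522],
       [  0.    , 475.0726, 205.8656],
       [  0.    ,   0.    ,   1.    ]]), 'origin': array([0.2842, 0.0125, 1.3803]), 'orientation': array([ 0.7129, -0.6976,  0.0517, -0.0496])}
side {'mtx': array([[387.524 ,   0.    , 320.226 ],
       [  0.    , 387.524 , 202.4632],
       [  0.    ,   0.    ,   1.    ]]), 'origin': array([0.368 , 0.7448, 0.5719]), 'orientation': array([-0.0689,  0.8883, -0.4531,  0.0299])}
```

View pics/top0.png

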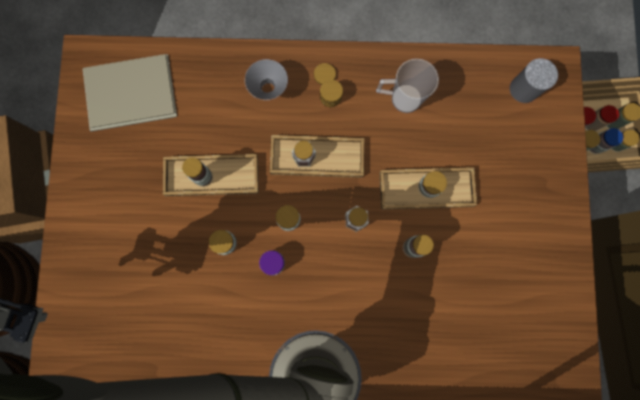

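View pics/side0.png

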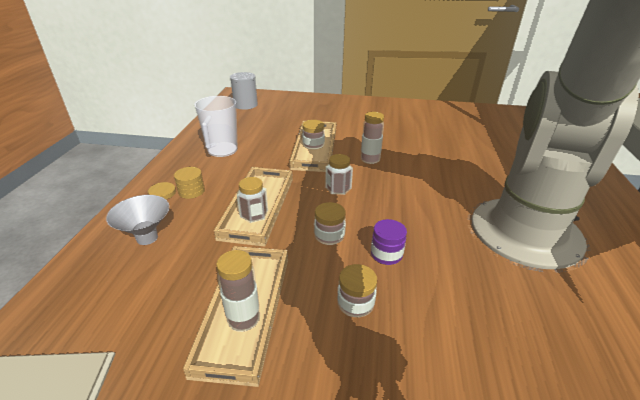

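The top view shows the tall tray at (210,175), the hex tray at (318,156) and the squat tray at (429,187). The loose jars are gold squats at (222,243) and (288,218), the hex at (357,217) and the tall at (420,246). The thing at (271,263) is purple with a squat shape, so it is the look-alike; the two gold-capped ones fit the description. I'll check this in a crop.

```bash
cat > h.py <<'E'
import cv2,numpy as np
from scipy.spatial.transform import Rotation as R
from rig import manip
np.set_printoptions(precision=4,suppress=True)
def ray(c,p,z):
    d=R.from_quat(c['orientation']).as_matrix()@np.linalg.solve(c['mtx'],[p[0],p[1],1.])
    o=np.array(c['origin']);return o+d*(z-o[2])/d[2]
def proj(c,P):
    q=R.from_quat(c['orientation']).inv().apply(np.array(P)-c['origin'])@c['mtx'].T
    return q[...,:2]/q[...,2:]
def gold(im):
    h=cv2.cvtColor(im,cv2.COLOR_RGB2HSV)
    m=((h[...,0]>=17)&(h[...,0]<=26)&(h[...,1]>150)&(h[...,2]>50)).astype(np.uint8)
    m=cv2.morphologyEx(m,cv2.MORPH_OPEN,np.ones((3,3)))
    return [k for k in cv2.findContours(m,0,2)[0] if cv2.contourArea(k)>60],m
E
python3 - <<'E'
from h import *
im=cv2.imread('pics/top0.png')[:,:,::-1].copy();c=manip.get_calibration('top')
hs=cv2.cvtColor(im,cv2.COLOR_RGB2HSV)
for p in[(222,243),(288,218),(357,217),(425,246),(193,168),(303,148),(434,184),(300,300),(345,165),(345,140),(400,200)]:print(p,hs[p[1],p[0]])
ks,m=gold(im)
for k in ks:
    (x,y),r=cv2.minEnclosingCircle(k);print((round(x),round(y)),round(r,1),cv2.contourArea(k),[ray(c,(x,y),z)[:2] for z in(.07,.088,.14)])
cr=cv2.resize(im[125:285,150:490],None,fx=2.35,fy=2.35,interpolation=cv2.INTER_CUBIC);cv2.imwrite('pics/crop.png',cr[:,:,::-1])
E
```

```text
(222, 243) [ 20 165 105]
(288, 218) [ 20 166  92]
(357, 217) [ 19 162  93]
(425, 246) [ 20 163 149]
(193, 168) [ 20 163 150]
(303, 148) [ 20 163 149]
(434, 184) [ 20 162 148]
(300, 300) [ 13 162 124]
(345, 165) [ 19 101 192]
(345, 140) [ 18 111 143]
(400, 200) [ 17 110 114]
(423, 245) 10.4 292.0 [array([ 0.3717, -0.2934]), array([ 0.3705, -0.2892]), array([ 0.367 , -0.2771])]
(219, 241) 12.1 385.0 [array([0.3691, 0.2684]), array([0.368 , 0.2649]), array([0.3646, 0.2547])]
(358, 216) 8.8 185.0 [array([ 0.4489, -0.1128]), array([ 0.4467, -0.111 ]), array([ 0.4401, -0.1061])]
(286, 215) 11.5 352.0 [array([0.445, 0.086]), array([0.4428, 0.085 ]), array([0.4364, 0.082 ])]
(435, 182) 11.2 342.0 [array([ 0.549 , -0.3276]), array([ 0.5454, -0.3229]), array([ 0.5349, -0.3094])]
(192, 167) 9.5 245.5 [array([0.5766, 0.3548]), array([0.5726, 0.3501]), array([0.561 , 0.3365])]
(303, 149) 8.4 189.5 [array([0.635 , 0.0445]), array([0.6302, 0.044 ]), array([0.6163, 0.0428])]
(591, 139) 8.1 154.0 [array([ 0.6841, -0.7745]), array([ 0.6786, -0.7637]), array([ 0.6628, -0.7325])]
(631, 138) 8.7 175.5 [array([ 0.6903, -0.8896]), array([ 0.6847, -0.8772]), array([ 0.6686, -0.8414])]
(632, 112) 9.4 221.5 [array([ 0.7675, -0.8993]), array([ 0.7608, -0.8868]), array([ 0.7417, -0.8506])]
(328, 84) 22.2 810.0 [array([ 0.8289, -0.0214]), array([ 0.8214, -0.021 ]), array([ 0.7998, -0.0196])]
```

View pics/crop.png

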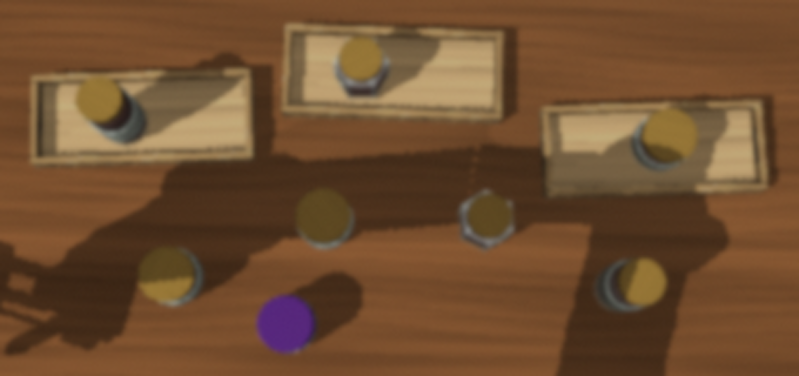

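The crop confirms it: the gold-capped squats are at crop (172,275) and (325,218), the hex at (487,218), the tall at (633,283), and the purple decoy at (287,323) is not to be touched. Next I'll get the tray poses from their rim corners and plan the approach to squat A.

```bash
cat >> h.py <<'E'
def pose():
    s=manip.read_state();M=R.from_quat(s['orientation']).as_matrix()
    return s,np.array(s['eef_pos']),np.degrees(np.arctan2(M[1,1],M[0,1]))
def plan(*goals,start=None):
    "goals (x,y,z,yaw of tool y deg); prints final slide/turn per call"
    if start is None: _,p,a=pose()
    else: p,a=np.array(start[:3],float),start[3]
    for g in goals:
        d=np.array(g[:3])-p;t=-(g[3]-a);n=int(np.ceil(max(abs(d).max()/.115,abs(t)/30-1e-6,np.linalg.norm(d)/.17,1e-9)))
        for i in range(n):
            r=np.radians(a);X=np.array([-(-np.sin(r)),-np.cos(r)*1,0])*-1;Y=np.array([np.cos(r),np.sin(r),0]);X=np.cross(Y,[0,0,-1.])
            print(np.round([X@d/n/.12,Y@d/n/.12,-d[2]/n/.12],2).tolist(),'turn',round(t/n/30,3));a-=t/n
        p=np.array(g[:3]);print('-- at',g)
E
sed -i 's/r=np.radians(a);X=.*\*-1;Y=/r=np.radians(a);Y=/' h.py
python3 - <<'E'
from h import *
c=manip.get_calibration('top')
T={'tall':[(31,76),(250,69),(254,158),(33,163)],'hex':[(286,24),(508,31),(503,119),(283,113)],'squat':[(543,107),(767,97),(770,188),(547,195)]}
for n,q in T.items():
    P=np.array([ray(c,(u/2.35+150,v/2.35+125),.03)[:2] for u,v in q])
    a=(P[0]+P[3]-P[1]-P[2])/2;b=(P[0]+P[1]-P[2]-P[3])/2
    print(n,P.mean(0),np.linalg.norm(a),np.linalg.norm(b),'y-axis az',np.degrees(np.arctan2(a[1],a[0])))
print('stored tall',ray(c,(192,167),.148),'hex',ray(c,(303,149),.096),'squat',ray(c,(435,182),.078))
print(pose()[1:]);plan((.369,.268,.22,0))
cw=manip.get_calibration('wrist');M=R.from_quat(manip.read_state()['orientation']).as_matrix()
print(cw['mtx'],M.T@(cw['origin']-np.array(manip.read_state()['eef_pos'])),M.T@R.from_quat(cw['orientation']).as_matrix())
E
```

```text
tall [0.5644 0.3118] 0.27075498530200165 0.1108592275205417 y-axis az 92.87413706621079
hex [0.628  0.0012] 0.27440305463462433 0.1128155593845242 y-axis az 89.55538128486899
squat [ 0.5405 -0.3227] 0.27587640861634966 0.11188200320234641 y-axis az 93.47919073417096
stored tall [0.559  0.3355 0.148 ] hex [0.6285 0.0441 0.096 ] squat [ 0.5469 -0.3264  0.078 ]
(array([0.1869, 0.7001, 0.2178]), np.float64(75.06111028483345))
[-0.6, -0.77, -0.0] turn 0.626
[-0.82, -0.54, -0.0] turn 0.626
[-0.94, -0.25, -0.0] turn 0.626
[-0.97, 0.07, -0.0] turn 0.626
-- at (0.369, 0.268, 0.22, 0)
[[323.9644   0.     321.1734]
 [  0.     323.9644 197.4815]
 [  0.       0.       1.    ]] [ 0.0782  0.0004 -0.1662] [[ 0.0006 -0.9592 -0.2829]
 [ 1.      0.0006  0.0001]
 [ 0.0001 -0.2829  0.9592]]
```

>>> {"name": "apply_moves", "arguments": {"slide": [[-0.2,-0.25,0],[-0.4,-0.51,0],[-0.6,-0.77,0],[-0.6,-0.77,0]], "turn": [0.2,0.4,0.63,0.63]}}

```text
time: 0.43
eef_pos: [0.2372, 0.5849, 0.2185]
orientation: [0.298, 0.955, -0.002, 0.002]
force: [0.5, -0.4, -0.5]
opening: 0.997
grasp_force: 0.0
```

>>> {"name": "apply_moves", "arguments": {"slide": [[-0.27,-0.18,0],[-0.55,-0.36,0],[-0.82,-0.54,0],[-0.82,-0.54,0]], "turn": [0.2,0.4,0.63,0.63]}}

```text
time: 0.77
eef_pos: [0.2817, 0.4766, 0.2186]
orientation: [0.45, 0.893, -0.002, 0.001]
force: [0.7, -1.0, -0.4]
opening: 1.003
grasp_force: 0.0
```

>>> {"name": "apply_moves", "arguments": {"slide": [[-0.31,-0.08,0],[-0.62,-0.17,0],[-0.94,-0.25,0],[-0.94,-0.25,0]], "turn": [0.2,0.4,0.63,0.63]}}

```text
time: 1.1
eef_pos: [0.3251, 0.3692, 0.2187]
orientation: [0.591, 0.807, -0.001, 0.001]
force: [-0.6, -0.7, 0.3]
opening: 1.002
grasp_force: 0.0
```

>>> {"name": "apply_moves", "arguments": {"slide": [[-0.32,0.02,0],[-0.64,0.05,0],[-0.97,0.07,0],[-0.97,0.07,0]], "turn": [0.2,0.4,0.61,0.61]}}

```text
time: 1.43
eef_pos: [0.3692, 0.2621, 0.2189]
orientation: [0.711, 0.703, -0.001, 0.001]
force: [0.1, -1.1, -0.1]
opening: 0.999
grasp_force: 0.0
```

```bash
cat >> h.py <<'E'
def look(name,z):
    "wrist picture: gold cap circles cast onto height z"
    c=manip.get_calibration('wrist');im=manip.camera('wrist');cv2.imwrite(f'pics/{name}.png',im[:,:,::-1])
    ks,m=gold(im)
    for k in ks:
        if cv2.contourArea(k)<300: continue
        # cast the contour itself onto the plane, then circle in metric space
        P=np.array([ray(c,p,z)[:2] for p in k[:,0]],np.float32);(x,y),r=cv2.minEnclosingCircle(P*1000)
        print(name,'cap px',k[:,0].mean(0).round(),'xy',round(x/1000,4),round(y/1000,4),'diam',round(2*r,1))
    return c,im
E
python3 - <<'E'
from h import *
s,p,a=pose();print(s['time'],p,a,s['joints'])
look('w1',.07)
E
```

```text
1.4333 [0.3692 0.2621 0.2189] -0.6512314546834773 [-1.0552  0.29    0.3986  2.217  -0.178   0.665  -0.5423]
w1 cap px [471. 379.] xy 0.5459 -0.0156 diam 433.0
w1 cap px [386. 348.] xy 0.4442 0.0722 diam 55.1
w1 cap px [522. 321.] xy 0.5943 0.0946 diam 96.7
w1 cap px [119. 324.] xy 0.1426 0.0989 diam 94.9
w1 cap px [320. 177.] xy 0.3711 0.2694 diam 66.5
w1 cap px [586.  97.] xy 0.6182 0.3394 diam 81.0
```

View pics/w1.png

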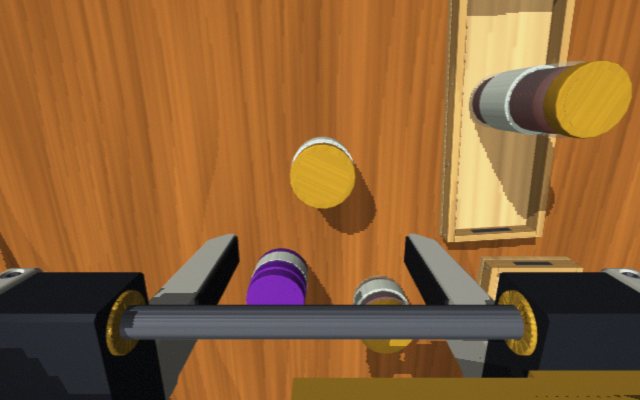

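Picture w1 shows squat A's cap at (322,175), between but ahead of the fingers, with the purple jar at (278,280) clear of them. The measured diameter is 66.5 mm, which is right. I'll descend part way.

>>> {"name": "apply_moves", "arguments": {"slide": [[0,0,0.25],[0,0,0.5],[0,0,0.8],[0,0,0.8]], "turn": [0,0,0,0]}}

```text
time: 1.82
eef_pos: [0.3652, 0.2681, 0.1181]
orientation: [0.705, 0.709, -0.004, -0.0]
force: [-1.2, -0.5, 1.1]
opening: 0.999
grasp_force: 0.0
```

```bash
python3 - <<'E'
from h import *
s,p,a=pose();print(s['time'],p,a)
look('w2',.07)
plan((.371,.2694,.032,0))
E
```

```text
1.8167 [0.3652 0.2681 0.1181] 0.260182747220862
w2 cap px [439. 378.] xy 0.488 0.1067 diam 292.4
w2 cap px [522. 320.] xy 0.5195 0.1825 diam 65.6
w2 cap px [120. 318.] xy 0.2119 0.1791 diam 65.2
w2 cap px [330. 215.] xy 0.3714 0.2704 diam 67.9
[0.01, 0.04, 0.74] turn 0.006
-- at (0.371, 0.2694, 0.032, 0)
```

>>> {"name": "apply_moves", "arguments": {"slide": [[0.01,0.03,0.2],[0.01,0.03,0.4],[0.01,0.03,0.6],[0.01,0.03,0.74],[0.01,0.03,0.74]], "turn": [0,0,0,0,0]}}

```text
time: 2.28
eef_pos: [0.3709, 0.2703, 0.0331]
orientation: [0.706, 0.708, -0.001, -0.0]
force: [0.3, -0.8, 0.7]
opening: 1.0
grasp_force: 0.0
```

>>> {"name": "apply_moves", "arguments": {"slide": [[0,0,0],[0,0,0],[0,0,0],[0,0,0],[0,0,0]], "turn": [0,0,0,0,0], "grip": 0.5}}

```text
time: 2.7
eef_pos: [0.3711, 0.27, 0.035]
orientation: [0.707, 0.708, 0.001, -0.0]
force: [-2.7, -0.2, 13.2]
opening: 0.725
grasp_force: 30.0
```

>>> {"name": "apply_moves", "arguments": {"slide": [[0,0,0],[0,0,0],[0,0,0],[0,0,0],[0,0,0]], "turn": [0,0,0,0,0]}}

```text
time: 3.12
eef_pos: [0.3711, 0.27, 0.035]
orientation: [0.707, 0.708, 0.001, -0.0]
force: [-2.1, -0.0, 12.2]
opening: 0.725
grasp_force: 30.0
```

>>> {"name": "apply_moves", "arguments": {"slide": [[0,0,-0.1],[0,0,-0.3],[0,0,-0.55],[0,0,-0.8],[0,0,-0.8]], "turn": [0,0,0,0,0]}}

```text
time: 3.53
eef_pos: [0.3723, 0.2703, 0.1341]
orientation: [0.707, 0.707, 0.003, -0.0]
force: [-0.1, 0.1, -2.9]
opening: 0.727
grasp_force: 30.0
```

>>> {"name": "apply_moves", "arguments": {"slide": [[0,0,-0.2],[0,0,-0.4],[0,0,-0.6],[0,0,-0.75],[0,0,-0.75]], "turn": [0,0,0,0,0]}}

```text
time: 3.95
eef_pos: [0.3718, 0.2702, 0.2221]
orientation: [0.707, 0.708, 0.002, -0.0]
force: [0.7, -0.4, -3.4]
opening: 0.727
grasp_force: 30.0
```

```bash
python3 - <<'E'
from h import *
s,p,a=pose();print(s['time'],p,a,s['opening'],s['grasp_force'],s['force'])
plan((.5355,-.238,.22,3.5))
E
```

```text
3.95 [0.3718 0.2702 0.2221] 0.0709717965574261 0.7268027688135479 29.999300837516785 [ 0.6861 -0.3648 -3.3637]
[-0.85, 0.27, 0.0] turn -0.023
[-0.85, 0.26, 0.0] turn -0.023
[-0.85, 0.25, 0.0] turn -0.023
[-0.86, 0.24, 0.0] turn -0.023
[-0.86, 0.23, 0.0] turn -0.023
-- at (0.5355, -0.238, 0.22, 3.5)
```

>>> {"name": "apply_moves", "arguments": {"slide": [[-0.1,0.03,0],[-0.3,0.1,0],[-0.5,0.16,0],[-0.7,0.22,0],[-0.85,0.27,0]], "turn": [0,0,0,0,0]}}

```text
time: 4.37
eef_pos: [0.4027, 0.1644, 0.2182]
orientation: [0.707, 0.707, -0.001, -0.0]
force: [-0.7, -0.4, -3.3]
opening: 0.725
grasp_force: 30.0
```

>>> {"name": "apply_moves", "arguments": {"slide": [[-0.21,0.07,0],[-0.43,0.13,0],[-0.64,0.2,0],[-0.85,0.26,0]], "turn": [0,0,0,0]}}

```text
time: 4.7
eef_pos: [0.4339, 0.0633, 0.2182]
orientation: [0.707, 0.707, -0.001, -0.0]
force: [0.5, -0.3, -3.7]
opening: 0.73
grasp_force: 30.0
```

>>> {"name": "apply_moves", "arguments": {"slide": [[-0.21,0.07,0],[-0.43,0.13,0],[-0.64,0.2,0],[-0.85,0.26,0]], "turn": [0,0,0,0]}}

```text
time: 5.03
eef_pos: [0.4651, -0.0385, 0.218]
orientation: [0.707, 0.707, -0.001, -0.001]
force: [1.1, 0.3, -4.4]
opening: 0.726
grasp_force: 30.0
```

>>> {"name": "apply_moves", "arguments": {"slide": [[-0.21,0.07,0],[-0.43,0.13,0],[-0.64,0.2,0],[-0.85,0.26,0]], "turn": [-0.03,-0.06,-0.09,-0.12]}}

```text
time: 5.37
eef_pos: [0.4962, -0.1403, 0.2178]
orientation: [0.684, 0.729, -0.001, -0.001]
force: [-0.5, -0.2, -2.7]
opening: 0.728
grasp_force: 30.0
```

>>> {"name": "apply_moves", "arguments": {"slide": [[-0.25,0.05,0],[-0.45,0.1,0],[-0.65,0.16,0],[-0.8,0.21,0],[-0.86,0.23,0]], "turn": [0,0,0,0,0]}}

```text
time: 5.78
eef_pos: [0.5306, -0.2432, 0.2176]
orientation: [0.685, 0.728, -0.001, -0.0]
force: [-0.5, -1.2, -3.6]
opening: 0.728
grasp_force: 30.0
```

>>> {"name": "apply_moves", "arguments": {"slide": [[0,0,0],[0,0,0]], "turn": [0,0]}}

```text
time: 5.95
eef_pos: [0.5302, -0.2393, 0.2182]
orientation: [0.684, 0.729, -0.0, -0.001]
force: [-0.2, 0.6, -3.6]
opening: 0.722
grasp_force: 30.0
```

```bash
python3 - <<'E'
from h import *
s,p,a=pose();print(s['time'],p,a,s['opening'],s['joints'])
look('w3',.078)
E
```

```text
5.95 [ 0.5302 -0.2393  0.2182] 3.6164205353385555 0.7216198881341994 [ 0.0178  0.4575  0.4436  1.9522 -0.2695  0.7924  0.6761]
w3 cap px [386. 381.] xy 0.6765 -0.4947 diam 486.3
w3 cap px [176. 323.] xy 0.3804 -0.4077 diam 88.4
w3 cap px [468. 321.] xy 0.7005 -0.3859 diam 89.5
w3 cap px [321. 246.] xy 0.5374 -0.3385 diam 156.7
w3 cap px [124. 229.] xy 0.334 -0.2989 diam 76.6
w3 cap px [607.  17.] xy 0.7633 -0.0693 diam 52.1
w3 cap px [230.  39.] xy 0.4438 -0.1075 diam 56.3
```

View pics/w3.png

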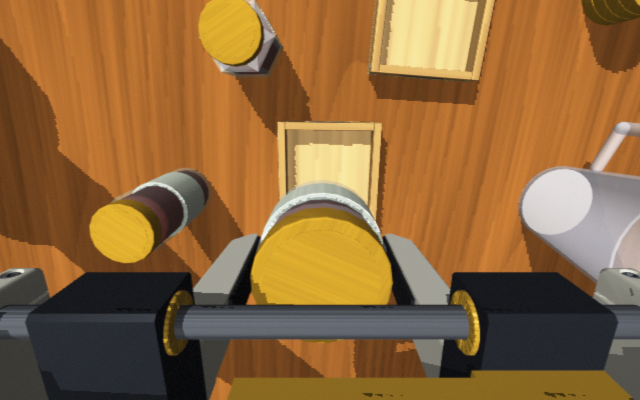

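Picture w3 shows the jar held upright. The near end of the tray rim runs from (278,123) to (382,123), the loose tall jar is at (125,232) and the hex is at (232,32). I'll cast the rim corners.

```bash
python3 - <<'E'
from h import *
c=manip.get_calibration('wrist')
A=ray(c,(278,123),.03)[:2];B=ray(c,(382,123),.03)[:2];print(A,B,np.linalg.norm(A-B))
u=(B-A)/np.linalg.norm(B-A);v=np.array([-u[1],u[0]]);C=(A+B)/2-v*.136
print('tray centre',C,np.degrees(np.arctan2(u[1],u[0])),'goal',C+v*.085)
G=C+v*.085;plan((*G,.055,3.5))
E
```

```text
[ 0.4809 -0.184 ] [ 0.5919 -0.1768] 0.11122055051029715
tray centre [ 0.5452 -0.3161] 3.718016096376531 goal [ 0.5397 -0.2313]
[0.03, 0.04, 0.68] turn 0.003
[0.03, 0.04, 0.68] turn 0.003
-- at (np.float64(0.5396752829026131), np.float64(-0.23128243722850522), 0.055, 3.5)
```

>>> {"name": "apply_moves", "arguments": {"slide": [[0.01,0.03,0.15],[0.02,0.05,0.35],[0.03,0.06,0.55],[0.03,0.06,0.7],[0.03,0.06,0.7]], "turn": [0,0,0,0,0]}}

```text
time: 6.42
eef_pos: [0.5365, -0.2327, 0.1325]
orientation: [0.683, 0.73, -0.001, -0.003]
force: [-0.6, 0.2, -2.5]
opening: 0.724
grasp_force: 30.0
```

>>> {"name": "apply_moves", "arguments": {"slide": [[0,0,0.2],[0,0,0.4],[0,0,0.55],[0,0,0.65],[0,0,0.65]], "turn": [0,0,0,0,0]}}

```text
time: 6.83
eef_pos: [0.5377, -0.2345, 0.0565]
orientation: [0.684, 0.73, -0.0, -0.001]
force: [0.1, 0.4, -3.8]
opening: 0.724
grasp_force: 30.0
```

>>> {"name": "apply_moves", "arguments": {"slide": [[0,0,0.02],[0,0,0.04],[0,0,0.06],[0,0,0.08],[0,0,0.08]], "turn": [0,0,0,0,0]}}

```text
time: 7.25
eef_pos: [0.5386, -0.2356, 0.0484]
orientation: [0.684, 0.729, 0.0, 0.0]
force: [-1.2, -0.6, -3.3]
opening: 0.725
grasp_force: 30.0
```

>>> {"name": "apply_moves", "arguments": {"slide": [[0,0,0.015],[0,0,0.03],[0,0,0.045],[0,0,0.045]], "turn": [0,0,0,0]}}

```text
time: 7.58
eef_pos: [0.5385, -0.2357, 0.043]
orientation: [0.684, 0.729, 0.0, 0.0]
force: [-0.2, 0.2, 0.8]
opening: 0.723
grasp_force: 30.0
```

Force shows contact with the tray floor. Releasing and lifting.

>>> {"name": "apply_moves", "arguments": {"slide": [[0,0,0],[0,0,0],[0,0,0],[0,0,0]], "turn": [0,0,0,0], "grip": 1.0}}

```text
time: 7.92
eef_pos: [0.5387, -0.2357, 0.0429]
orientation: [0.684, 0.729, 0.0, 0.0]
force: [-0.7, -0.0, -0.2]
opening: 0.96
grasp_force: 0.0
```

>>> {"name": "apply_moves", "arguments": {"slide": [[0,0,-0.15],[0,0,-0.4],[0,0,-0.7],[0,0,-1.0],[0,0,-1.0]], "turn": [0,0,0,0,0]}}

```text
time: 8.33
eef_pos: [0.541, -0.2374, 0.1688]
orientation: [0.684, 0.729, 0.002, 0.004]
force: [0.4, -1.0, -1.2]
opening: 0.996
grasp_force: 0.0
```

>>> {"name": "apply_moves", "arguments": {"slide": [[0,0,-0.2],[0,0,-0.4],[0,0,-0.6],[0,0,-0.6],[0,0,-0.6]], "turn": [0,0,0,0,0]}}

```text
time: 8.75
eef_pos: [0.5391, -0.2357, 0.2359]
orientation: [0.684, 0.729, 0.001, 0.001]
force: [1.0, -0.1, -1.3]
opening: 0.997
grasp_force: 0.0
```

```bash
python3 - <<'E'
from h import *
s,p,a=pose();print(s['time'],p,a,s['opening'])
look('w4',.078)
plan((.41,-.24,.24,0))
E
```

```text
8.75 [ 0.5391 -0.2357  0.2359] 3.672455185432084 0.996650367065576
w4 cap px [433. 378.] xy 0.7427 -0.5063 diam 446.2
w4 cap px [522. 319.] xy 0.7838 -0.3925 diam 99.6
w4 cap px [120. 322.] xy 0.3203 -0.4222 diam 97.2
w4 cap px [325. 256.] xy 0.5485 -0.3209 diam 70.1
w4 cap px [128. 226.] xy 0.3344 -0.298 diam 75.2
w4 cap px [322. 183.] xy 0.5393 -0.2358 diam 66.6
w4 cap px [224.  40.] xy 0.4438 -0.1071 diam 56.1
w4 cap px [595.  22.] xy 0.7773 -0.0613 diam 75.9
[0.02, -0.54, -0.02] turn 0.061
[-0.0, -0.54, -0.02] turn 0.061
-- at (0.41, -0.24, 0.24, 0)
```

View pics/w4.png

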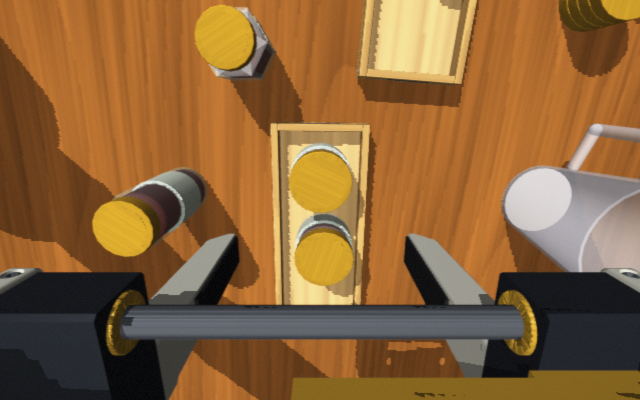

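Picture w4 shows squat A standing in the tray at (322,183), clear of the stored jar at (325,256), and its cap is at (0.539,-0.236) as intended. The tall jar at (125,230) comes next.

```bash
python3 - <<'E'
from h import *
c=manip.get_calibration('wrist');im=cv2.imread('pics/w4.png')[:,:,::-1].copy()
for k in gold(im)[0]:
    if abs(k[:,0].mean(0)-[128,226]).max()<8:
        P=np.array([ray(c,p,.14)[:2] for p in k[:,0]],np.float32);print(cv2.minEnclosingCircle(P))
plan((.367,-.277,.236,0))
E
```

```text
((0.3723722994327545, -0.27017030119895935), 0.03044412098824978)
[-0.13, -0.72, -0.0] turn 0.061
[-0.15, -0.72, -0.0] turn 0.061
-- at (0.367, -0.277, 0.236, 0)
```

>>> {"name": "apply_moves", "arguments": {"slide": [[-0.05,-0.24,0],[-0.09,-0.48,0],[-0.13,-0.72,0]], "turn": [0.04,0.08,0.12]}}

```text
time: 9.05
eef_pos: [0.4517, -0.2563, 0.2333]
orientation: [0.707, 0.707, -0.001, -0.001]
force: [-0.5, 0.0, -0.6]
opening: 1.0
grasp_force: 0.0
```

>>> {"name": "apply_moves", "arguments": {"slide": [[-0.05,-0.24,0],[-0.09,-0.48,0],[-0.12,-0.7,0],[-0.12,-0.7,0],[-0.12,-0.7,0]], "turn": [0,0,0,0,0]}}

```text
time: 9.47
eef_pos: [0.368, -0.271, 0.2342]
orientation: [0.707, 0.707, -0.0, -0.001]
force: [1.5, 0.9, -0.9]
opening: 1.004
grasp_force: 0.0
```

```bash
python3 - <<'E'
from h import *
s,p,a=pose();print(s['time'],p,a,s['joints'])
look('w5',.14)
E
```

```text
9.4667 [ 0.368  -0.271   0.2342] -0.05123840607475395 [ 0.1046  0.2824  0.5199  2.1948 -0.2136  0.7127  0.7692]
w5 cap px [446. 378.] xy 0.5158 -0.4841 diam 356.5
w5 cap px [122. 324.] xy 0.1822 -0.3938 diam 78.7
w5 cap px [522. 321.] xy 0.5551 -0.393 diam 79.5
w5 cap px [488. 227.] xy 0.5115 -0.297 diam 59.0
w5 cap px [322. 202.] xy 0.3693 -0.2725 diam 54.8
w5 cap px [490. 150.] xy 0.5042 -0.2281 diam 57.2
w5 cap px [413.  22.] xy 0.4325 -0.1251 diam 44.4
```

Squarely above the tall jar: its cap measures 54.8 mm against a true 53. Descending and gripping.

>>> {"name": "apply_moves", "arguments": {"slide": [[-0.01,0.01,0.2],[-0.01,0.01,0.4],[-0.01,0.01,0.6],[-0.01,0.01,0.64],[-0.01,0.01,0.64]], "turn": [0,0,0,0,0]}}

```text
time: 9.93
eef_pos: [0.3705, -0.2718, 0.1565]
orientation: [0.706, 0.708, -0.001, -0.002]
force: [0.5, -0.6, -0.2]
opening: 0.999
grasp_force: 0.0
```

>>> {"name": "apply_moves", "arguments": {"slide": [[0,0,0.2],[0,0,0.4],[0,0,0.58],[0,0,0.64],[0,0,0.64]], "turn": [0,0,0,0,0]}}

```text
time: 10.35
eef_pos: [0.3707, -0.2723, 0.0807]
orientation: [0.707, 0.708, -0.0, -0.001]
force: [0.5, -1.1, 0.0]
opening: 0.996
grasp_force: 0.0
```

>>> {"name": "apply_moves", "arguments": {"slide": [[0,0,0],[0,0,0],[0,0,0],[0,0,0],[0,0,0]], "turn": [0,0,0,0,0], "grip": 0.4}}

```text
time: 10.77
eef_pos: [0.3709, -0.2724, 0.0819]
orientation: [0.707, 0.708, 0.0, 0.001]
force: [0.2, 0.1, 0.3]
opening: 0.691
grasp_force: 0.0
```

>>> {"name": "apply_moves", "arguments": {"slide": [[0,0,0],[0,0,0],[0,0,0]], "turn": [0,0,0]}}

```text
time: 11.02
eef_pos: [0.3703, -0.2724, 0.0816]
orientation: [0.707, 0.707, 0.0, 0.0]
force: [-1.7, 1.1, 6.4]
opening: 0.619
grasp_force: 30.0
```

>>> {"name": "apply_moves", "arguments": {"slide": [[0,0,-0.1],[0,0,-0.3],[0,0,-0.55],[0,0,-0.8],[0,0,-1.0]], "turn": [0,0,0,0,0]}}

```text
time: 11.43
eef_pos: [0.3699, -0.2722, 0.2026]
orientation: [0.707, 0.707, -0.0, -0.0]
force: [2.0, 0.5, -6.2]
opening: 0.618
grasp_force: 29.9
```

>>> {"name": "apply_moves", "arguments": {"slide": [[0,0,-0.1],[0,0,-0.1]], "turn": [0,0]}}

```text
time: 11.6
eef_pos: [0.3712, -0.2727, 0.2152]
orientation: [0.707, 0.708, 0.001, 0.002]
force: [-0.1, -1.0, -5.1]
opening: 0.624
grasp_force: 29.9
```

```bash
python3 - <<'E'
from h import *
s,p,a=pose();print(s['time'],p,a,s['opening'],s['force'])
plan((.5677,.247,.212,2.9))
E
```

```text
11.6 [ 0.3712 -0.2727  0.2152] 0.07448815776269879 0.6240213840813801 [-0.1367 -1.0126 -5.0949]
[0.87, 0.33, 0.01] turn -0.019
[0.86, 0.34, 0.01] turn -0.019
[0.86, 0.35, 0.01] turn -0.019
[0.86, 0.35, 0.01] turn -0.019
[0.85, 0.36, 0.01] turn -0.019
-- at (0.5677, 0.247, 0.212, 2.9)
```

>>> {"name": "apply_moves", "arguments": {"slide": [[0.1,0.04,0],[0.3,0.12,0],[0.5,0.2,0],[0.7,0.27,0],[0.87,0.33,0]], "turn": [0,0,0,0,0]}}

```text
time: 12.02
eef_pos: [0.4095, -0.1659, 0.2119]
orientation: [0.707, 0.708, -0.001, -0.001]
force: [0.1, -0.0, -5.6]
opening: 0.62
grasp_force: 29.9
```

>>> {"name": "apply_moves", "arguments": {"slide": [[0.21,0.08,0],[0.43,0.16,0],[0.64,0.24,0],[0.86,0.33,0]], "turn": [0,0,0,0]}}

```text
time: 12.35
eef_pos: [0.4486, -0.0633, 0.2119]
orientation: [0.707, 0.707, -0.001, -0.001]
force: [0.6, -0.1, -4.6]
opening: 0.62
grasp_force: 29.9
```

>>> {"name": "apply_moves", "arguments": {"slide": [[0.21,0.08,0],[0.43,0.16,0],[0.64,0.24,0],[0.86,0.33,0]], "turn": [0,0,0,0]}}

```text
time: 12.68
eef_pos: [0.4881, 0.0398, 0.2117]
orientation: [0.707, 0.707, -0.001, -0.001]
force: [0.2, -0.5, -5.5]
opening: 0.623
grasp_force: 29.9
```

>>> {"name": "apply_moves", "arguments": {"slide": [[0.21,0.08,0],[0.43,0.16,0],[0.64,0.24,0],[0.86,0.33,0]], "turn": [-0.03,-0.06,-0.1,-0.1]}}

```text
time: 13.02
eef_pos: [0.5275, 0.1429, 0.2114]
orientation: [0.687, 0.726, -0.001, -0.001]
force: [1.0, 0.0, -4.8]
opening: 0.622
grasp_force: 29.9
```

>>> {"name": "apply_moves", "arguments": {"slide": [[0.2,0.08,0],[0.4,0.16,0],[0.55,0.24,0],[0.65,0.3,0],[0.65,0.3,0]], "turn": [0,0,0,0,0]}}

```text
time: 13.43
eef_pos: [0.5605, 0.2248, 0.2113]
orientation: [0.687, 0.727, -0.0, -0.0]
force: [0.4, 0.9, -5.2]
opening: 0.623
grasp_force: 29.9
```

```bash
python3 - <<'E'
from h import *
s,p,a=pose();print(s['time'],p,a,s['opening'],s['joints'])
look('w6',.148)
plan((.5677,.247,.212,2.9))
E
```

```text
13.4333 [0.5605 0.2248 0.2113] 3.2619124114572093 0.6225716627174259 [-0.7812  0.4937  0.4502  1.9119 -0.2919  0.8012 -0.1156]
w6 cap px [343. 371.] xy 0.647 0.0509 diam 367.0
w6 cap px [447. 322.] xy 0.6706 0.1327 diam 66.7
w6 cap px [195. 322.] xy 0.4628 0.1205 diam 65.9
w6 cap px [325. 269.] xy 0.5664 0.1472 diam 108.0
w6 cap px [334.  46.] xy 0.5615 0.3397 diam 52.7
[0.2, 0.08, -0.0] turn 0.009
-- at (0.5677, 0.247, 0.212, 2.9)
```

View pics/w6.png

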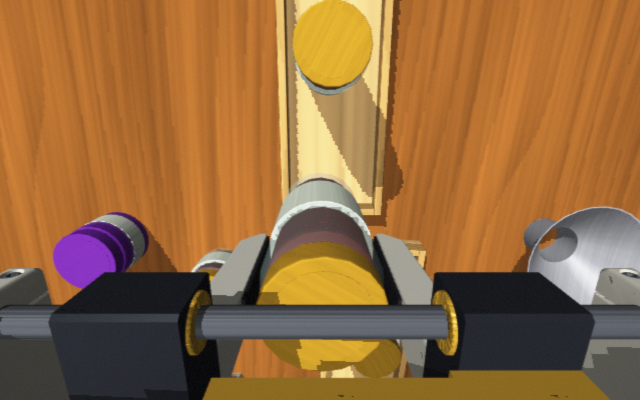

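Picture w6 shows the stored tall cap at (333,45). The tray's sides run from (277,5) and (394,5) down to the near right corner at (381,215). I'll cast them.

```bash
python3 - <<'E'
from h import *
c=manip.get_calibration('wrist')
L,Rr,K=[ray(c,p,.03)[:2] for p in((277,5),(395,5),(381,215))];print(L,Rr,K,np.linalg.norm(L-Rr))
v=(Rr-K)/np.linalg.norm(Rr-K);u=np.array([v[1],-v[0]]);C=K-u*.056+v*.136;print('az',np.degrees(np.arctan2(v[1],v[0])),'centre',C)
st=np.array([.5615,.3397]);print('stored in tray',(st-C)@u,(st-C)@v)
E
```

```text
[0.509  0.3873] [0.6211 0.3935] [0.6307 0.182 ] 0.11226877098295174
az 92.60289344052063 centre [0.5686 0.3153]
stored in tray -0.005956943004394604 0.0246838274018079
```

>>> {"name": "apply_moves", "arguments": {"slide": [[0.1,0.04,0],[0.2,0.08,0],[0.2,0.08,0.2],[0.2,0.08,0.4],[0.2,0.08,0.5]], "turn": [0,0,0,0,0]}}

```text
time: 13.9
eef_pos: [0.5674, 0.2462, 0.1508]
orientation: [0.688, 0.726, -0.001, -0.001]
force: [-0.5, 0.8, -5.7]
opening: 0.617
grasp_force: 29.9
```

>>> {"name": "apply_moves", "arguments": {"slide": [[0,0,0.1],[0,0,0.2],[0,0,0.3],[0,0,0.4],[0,0,0.4]], "turn": [0,0,0,0,0]}}

```text
time: 14.32
eef_pos: [0.5676, 0.2457, 0.1031]
orientation: [0.688, 0.726, -0.001, -0.0]
force: [-1.4, 0.2, -5.1]
opening: 0.618
grasp_force: 29.9
```

>>> {"name": "apply_moves", "arguments": {"slide": [[0,0,0.02],[0,0,0.04],[0,0,0.06],[0,0,0.06]], "turn": [0,0,0,0]}}

```text
time: 14.65
eef_pos: [0.5686, 0.2462, 0.0982]
orientation: [0.688, 0.726, 0.0, 0.0]
force: [0.7, 0.7, -5.2]
opening: 0.62
grasp_force: 29.9
```

>>> {"name": "apply_moves", "arguments": {"slide": [[0,0,0.02],[0,0,0.035],[0,0,0.05],[0,0,0.05]], "turn": [0,0,0,0]}}

```text
time: 14.98
eef_pos: [0.5684, 0.2461, 0.0918]
orientation: [0.688, 0.726, -0.0, -0.0]
force: [-0.2, -0.3, -5.7]
opening: 0.621
grasp_force: 29.9
```

>>> {"name": "apply_moves", "arguments": {"slide": [[0,0,0.008],[0,0,0.015],[0,0,0.015]], "turn": [0,0,0]}}

```text
time: 15.23
eef_pos: [0.5685, 0.2461, 0.0901]
orientation: [0.688, 0.726, -0.0, -0.0]
force: [-1.0, 0.4, -5.0]
opening: 0.619
grasp_force: 29.9
```

>>> {"name": "apply_moves", "arguments": {"slide": [[0,0,0.008],[0,0,0.015],[0,0,0.015]], "turn": [0,0,0]}}

```text
time: 15.48
eef_pos: [0.5686, 0.2461, 0.0897]
orientation: [0.688, 0.726, 0.0, -0.0]
force: [-4.0, 0.8, 9.2]
opening: 0.62
grasp_force: 30.0
```

Contact with the floor. Releasing, lifting, and moving on to squat B.

>>> {"name": "apply_moves", "arguments": {"slide": [[0,0,0],[0,0,0],[0,0,0],[0,0,0],[0,0,0]], "turn": [0,0,0,0,0], "grip": 1.0}}

```text
time: 15.9
eef_pos: [0.5688, 0.2461, 0.0885]
orientation: [0.688, 0.726, 0.0, 0.0]
force: [-0.2, -0.1, 0.4]
opening: 0.93
grasp_force: 0.0
```

>>> {"name": "apply_moves", "arguments": {"slide": [[0,0,-0.15],[0,0,-0.4],[0,0,-0.7],[0,0,-1.0],[0,0,-1.0]], "turn": [0,0,0,0,0]}}

```text
time: 16.32
eef_pos: [0.5718, 0.2467, 0.2148]
orientation: [0.688, 0.725, 0.004, 0.002]
force: [1.6, -0.2, 0.0]
opening: 0.998
grasp_force: 0.0
```

```bash
python3 - <<'E'
from h import *
s,p,a=pose();print(s['time'],p,a,s['opening'])
look('w7',.148)
plan((.445,.086,.21,0))
E
```

```text
16.3167 [0.5718 0.2467 0.2148] 3.013499391058289 0.9983555537607199
w7 cap px [419. 368.] xy 0.7158 0.0718 diam 321.7
w7 cap px [521. 318.] xy 0.746 0.1542 diam 71.6
w7 cap px [120. 325.] xy 0.4123 0.1384 diam 68.8
w7 cap px [313. 210.] xy 0.5683 0.2459 diam 55.2
w7 cap px [311.  76.] xy 0.5612 0.3399 diam 53.1
[-0.64, -0.56, 0.01] turn 0.051
[-0.66, -0.54, 0.01] turn 0.051
-- at (0.445, 0.086, 0.21, 0)
```

View pics/w7.png

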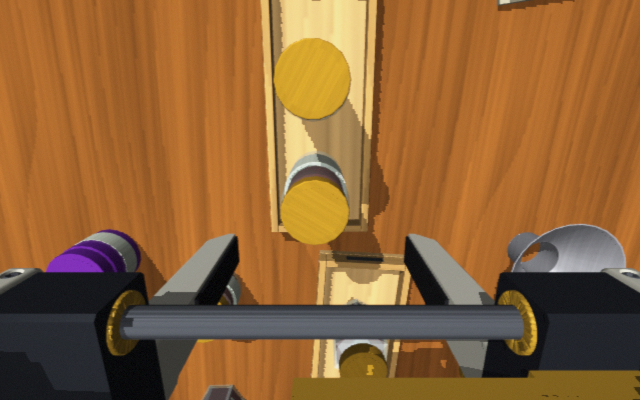

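Picture w7 shows the new tall jar upright in the tray at (315,210), and the stored tall at (312,77) has not moved. Going to squat B.

>>> {"name": "apply_moves", "arguments": {"slide": [[-0.21,-0.19,0],[-0.43,-0.38,0],[-0.64,-0.56,0]], "turn": [0.03,0.06,0.1]}}

```text
time: 16.62
eef_pos: [0.5039, 0.1649, 0.2073]
orientation: [0.707, 0.708, -0.001, -0.0]
force: [0.7, -0.2, 0.2]
opening: 0.999
grasp_force: 0.0
```

>>> {"name": "apply_moves", "arguments": {"slide": [[-0.21,-0.19,0],[-0.43,-0.38,0],[-0.66,-0.52,0],[-0.66,-0.52,0],[-0.66,-0.52,0]], "turn": [0,0,0,0,0]}}

```text
time: 17.03
eef_pos: [0.4422, 0.0854, 0.2081]
orientation: [0.708, 0.707, -0.0, -0.0]
force: [0.4, 0.8, 0.1]
opening: 0.998
grasp_force: 0.0
```

```bash
python3 - <<'E'
from h import *
s,p,a=pose();print(s['time'],p,a,s['opening'])
look('w8',.07)
E
```

```text
17.0333 [0.4422 0.0854 0.2081] -0.07591653083003844 0.9976970550106126
w8 cap px [388. 368.] xy 0.615 -0.1773 diam 417.0
w8 cap px [522. 319.] xy 0.6608 -0.0707 diam 93.0
w8 cap px [121. 323.] xy 0.2249 -0.0713 diam 91.5
w8 cap px [614. 253.] xy 0.7511 0.0065 diam 54.1
w8 cap px [521. 229.] xy 0.6433 0.0386 diam 65.9
w8 cap px [323. 183.] xy 0.4439 0.088 diam 66.7
w8 cap px [518.   9.] xy 0.6047 0.2452 diam 56.5
```

>>> {"name": "apply_moves", "arguments": {"slide": [[0.02,0.01,0.2],[0.02,0.01,0.45],[0.02,0.01,0.7],[0.02,0.01,0.75],[0.02,0.01,0.75]], "turn": [0,0,0,0,0]}}

```text
time: 17.5
eef_pos: [0.444, 0.0893, 0.1166]
orientation: [0.707, 0.708, -0.002, -0.001]
force: [-0.2, -0.3, 0.6]
opening: 0.999
grasp_force: 0.0
```

>>> {"name": "apply_moves", "arguments": {"slide": [[0,0,0.2],[0,0,0.4],[0,0,0.6],[0,0,0.7],[0,0,0.7]], "turn": [0,0,0,0,0]}}

```text
time: 17.92
eef_pos: [0.4448, 0.0894, 0.0335]
orientation: [0.707, 0.708, -0.0, -0.0]
force: [0.5, -0.5, 0.7]
opening: 1.002
grasp_force: 0.0
```

>>> {"name": "apply_moves", "arguments": {"slide": [[0,0,0],[0,0,0],[0,0,0],[0,0,0],[0,0,0]], "turn": [0,0,0,0,0], "grip": 0.5}}

```text
time: 18.33
eef_pos: [0.4445, 0.0893, 0.0354]
orientation: [0.707, 0.708, 0.001, 0.0]
force: [-1.2, 0.1, 11.0]
opening: 0.729
grasp_force: 30.0
```

>>> {"name": "apply_moves", "arguments": {"slide": [[0,0,0],[0,0,0],[0,0,0]], "turn": [0,0,0]}}

```text
time: 18.58
eef_pos: [0.4445, 0.0893, 0.0354]
orientation: [0.707, 0.708, 0.001, 0.0]
force: [-1.7, -0.7, 10.6]
opening: 0.725
grasp_force: 30.0
```

>>> {"name": "apply_moves", "arguments": {"slide": [[0,0,-0.1],[0,0,-0.3],[0,0,-0.55],[0,0,-0.8],[0,0,-0.8]], "turn": [0,0,0,0,0]}}

```text
time: 19.0
eef_pos: [0.4459, 0.0892, 0.1345]
orientation: [0.707, 0.707, 0.003, 0.001]
force: [0.2, -0.1, -2.3]
opening: 0.73
grasp_force: 30.0
```

>>> {"name": "apply_moves", "arguments": {"slide": [[0,0,-0.2],[0,0,-0.4],[0,0,-0.6],[0,0,-0.66],[0,0,-0.66]], "turn": [0,0,0,0,0]}}

```text
time: 19.42
eef_pos: [0.445, 0.0895, 0.2107]
orientation: [0.706, 0.708, 0.002, 0.0]
force: [0.2, 0.2, -2.7]
opening: 0.723
grasp_force: 30.0
```

>>> {"name": "apply_moves", "arguments": {"slide": [[-0.1,0.02,0],[-0.3,0.06,0],[-0.5,0.1,0],[-0.7,0.14,0],[-0.85,0.18,0]], "turn": [0,0,0,0,0]}}

```text
time: 19.83
eef_pos: [0.4654, -0.0146, 0.208]
orientation: [0.707, 0.707, -0.001, -0.0]
force: [0.3, -0.1, -2.6]
opening: 0.725
grasp_force: 30.0
```

>>> {"name": "apply_moves", "arguments": {"slide": [[-0.21,0.04,0],[-0.43,0.09,0],[-0.64,0.13,0],[-0.85,0.18,0]], "turn": [0,0,0,0]}}

```text
time: 20.17
eef_pos: [0.487, -0.1159, 0.2077]
orientation: [0.707, 0.708, -0.001, -0.001]
force: [1.0, 0.3, -2.9]
opening: 0.728
grasp_force: 30.0
```

>>> {"name": "apply_moves", "arguments": {"slide": [[-0.21,0.04,0],[-0.43,0.09,0],[-0.64,0.13,0],[-0.85,0.18,0]], "turn": [0,0,0,0]}}

```text
time: 20.5
eef_pos: [0.5088, -0.2179, 0.2073]
orientation: [0.707, 0.707, -0.0, -0.001]
force: [1.1, 0.2, -2.5]
opening: 0.723
grasp_force: 30.0
```

>>> {"name": "apply_moves", "arguments": {"slide": [[-0.21,0.04,0],[-0.43,0.09,0],[-0.64,0.13,0],[-0.85,0.18,0]], "turn": [-0.03,-0.06,-0.09,-0.12]}}

```text
time: 20.83
eef_pos: [0.5306, -0.3197, 0.2069]
orientation: [0.684, 0.73, -0.0, -0.001]
force: [-0.1, 0.6, -2.2]
opening: 0.723
grasp_force: 30.0
```

>>> {"name": "apply_moves", "arguments": {"slide": [[-0.2,0.03,0],[-0.4,0.06,0],[-0.55,0.09,0],[-0.65,0.12,0],[-0.65,0.12,0]], "turn": [0,0,0,0,0]}}

```text
time: 21.25
eef_pos: [0.5502, -0.3982, 0.2073]
orientation: [0.685, 0.729, -0.001, -0.0]
force: [-0.0, 0.1, -3.2]
opening: 0.723
grasp_force: 30.0
```

>>> {"name": "apply_moves", "arguments": {"slide": [[0,0,0],[0,0,0]], "turn": [0,0]}}

```text
time: 21.42
eef_pos: [0.5503, -0.3944, 0.2084]
orientation: [0.684, 0.73, 0.0, -0.001]
force: [0.9, 0.4, -2.1]
opening: 0.725
grasp_force: 30.0
```

```bash
python3 - <<'E'
from h import *
s,p,a=pose();print(s['time'],p,a,s['opening'],s['joints'])
look('w9',.078)
plan((.549,-.402,.21,3.6))
E
```

```text
21.4167 [ 0.5503 -0.3944  0.2084] 3.7006628526895278 0.7251984247210538 [ 0.2443  0.5897  0.4677  1.7458 -0.3304  0.887   0.9203]
w9 cap px [386. 382.] xy 0.6927 -0.6388 diam 471.0
w9 cap px [175. 322.] xy 0.4058 -0.5547 diam 85.4
w9 cap px [468. 320.] xy 0.716 -0.5335 diam 87.0
w9 cap px [322. 246.] xy 0.5572 -0.4895 diam 151.3
w9 cap px [323. 109.] xy 0.5485 -0.3236 diam 65.7
w9 cap px [316.  27.] xy 0.5389 -0.2389 diam 65.2
[-0.06, -0.02, -0.01] turn 0.004
-- at (0.549, -0.402, 0.21, 3.6)
```

View pics/w9.png

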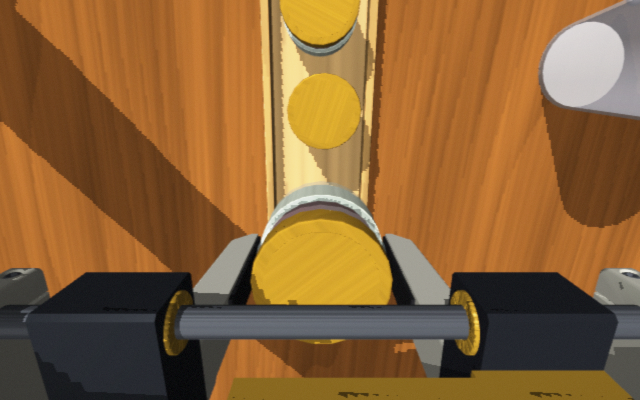

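Picture w9 shows the stored squat at (323,109), held jar in line with the tray. I'll shift 8 mm further along and lower.

>>> {"name": "apply_moves", "arguments": {"slide": [[-0.04,0,0.1],[-0.07,0,0.3],[-0.07,0,0.5],[-0.07,0,0.65],[-0.07,0,0.65]], "turn": [0,0,0,0,0]}}

```text
time: 21.88
eef_pos: [0.5496, -0.402, 0.1273]
orientation: [0.684, 0.73, -0.0, -0.003]
force: [0.3, 0.2, -3.7]
opening: 0.719
grasp_force: 30.0
```

>>> {"name": "apply_moves", "arguments": {"slide": [[0,0,0],[0,0,0]], "turn": [0,0]}}

```text
time: 22.05
eef_pos: [0.5515, -0.4045, 0.1324]
orientation: [0.684, 0.729, 0.0, 0.001]
force: [0.1, 0.3, -1.5]
opening: 0.729
grasp_force: 30.0
```

>>> {"name": "apply_moves", "arguments": {"slide": [[0.01,-0.01,0.15],[0.01,-0.01,0.35],[0.01,-0.01,0.5],[0.01,-0.01,0.62],[0.01,-0.01,0.62]], "turn": [0,0,0,0,0]}}

```text
time: 22.47
eef_pos: [0.5494, -0.4025, 0.0557]
orientation: [0.684, 0.729, -0.0, -0.001]
force: [0.0, 1.2, -3.1]
opening: 0.725
grasp_force: 30.0
```

>>> {"name": "apply_moves", "arguments": {"slide": [[0,0,0.02],[0,0,0.04],[0,0,0.06],[0,0,0.08],[0,0,0.08]], "turn": [0,0,0,0,0]}}

```text
time: 22.88
eef_pos: [0.55, -0.4032, 0.0479]
orientation: [0.684, 0.729, 0.0, 0.0]
force: [0.3, 0.2, -2.2]
opening: 0.732
grasp_force: 30.0
```

>>> {"name": "apply_moves", "arguments": {"slide": [[0,0,0.015],[0,0,0.03],[0,0,0.04],[0,0,0.04]], "turn": [0,0,0,0]}}

```text
time: 23.22
eef_pos: [0.5499, -0.4032, 0.0435]
orientation: [0.684, 0.729, 0.0, 0.0]
force: [-1.4, 1.5, 5.3]
opening: 0.721
grasp_force: 30.0
```

Contact. Releasing, lifting, then checking the placement; the loose hex is last.

>>> {"name": "apply_moves", "arguments": {"slide": [[0,0,0],[0,0,0],[0,0,0],[0,0,0]], "turn": [0,0,0,0], "grip": 1.0}}

```text
time: 23.55
eef_pos: [0.5499, -0.4033, 0.0429]
orientation: [0.684, 0.729, -0.0, 0.0]
force: [-0.5, -0.9, -0.8]
opening: 0.962
grasp_force: 0.0
```

>>> {"name": "apply_moves", "arguments": {"slide": [[0,0,-0.15],[0,0,-0.4],[0,0,-0.7],[0,0,-1.0],[0,0,-1.0]], "turn": [0,0,0,0,0]}}

```text
time: 23.97
eef_pos: [0.5521, -0.4059, 0.1697]
orientation: [0.684, 0.729, 0.001, 0.005]
force: [1.0, 0.1, -0.5]
opening: 0.998
grasp_force: 0.0
```

>>> {"name": "apply_moves", "arguments": {"slide": [[0,0,-0.2],[0,0,-0.4],[0,0,-0.6],[0,0,-0.6]], "turn": [0,0,0,0]}}

```text
time: 24.3
eef_pos: [0.5512, -0.4049, 0.2395]
orientation: [0.684, 0.729, 0.001, 0.003]
force: [0.7, -0.9, 1.0]
opening: 1.0
grasp_force: 0.0
```

```bash
python3 - <<'E'
from h import *
s,p,a=pose();print(s['time'],p,a,s['opening'])
look('w10',.078)
plan((.447,-.125,.23,0))
E
```

```text
24.3 [ 0.5512 -0.4049  0.2395] 3.639314368638938 0.999953885418155
w10 cap px [445. 379.] xy 0.759 -0.6844 diam 453.9
w10 cap px [122. 323.] xy 0.3294 -0.5941 diam 98.6
w10 cap px [521. 318.] xy 0.8 -0.5658 diam 101.5
w10 cap px [319. 179.] xy 0.5507 -0.4048 diam 67.4
w10 cap px [323.  98.] xy 0.5486 -0.3236 diam 65.8
w10 cap px [317.  23.] xy 0.5392 -0.2429 diam 63.6
[0.79, -0.24, 0.02] turn 0.041
[0.79, -0.25, 0.02] turn 0.041
[0.78, -0.27, 0.02] turn 0.041
-- at (0.447, -0.125, 0.23, 0)
```

Squat B's cap reads (0.551,-0.405) at 67 mm diameter and the stored squat hasn't moved. On to the hex.

>>> {"name": "apply_moves", "arguments": {"slide": [[0.26,-0.08,0],[0.52,-0.16,0],[0.79,-0.24,0]], "turn": [0.04,0.08,0.12]}}

```text
time: 24.6
eef_pos: [0.5139, -0.3095, 0.2335]
orientation: [0.707, 0.707, -0.0, -0.001]
force: [-0.4, 0.4, 0.1]
opening: 1.0
grasp_force: 0.0
```

>>> {"name": "apply_moves", "arguments": {"slide": [[0.26,-0.09,0],[0.52,-0.18,0],[0.79,-0.27,0]], "turn": [0,0,0]}}

```text
time: 24.85
eef_pos: [0.4814, -0.2141, 0.2338]
orientation: [0.707, 0.707, -0.0, -0.0]
force: [1.0, 0.1, 0.1]
opening: 0.998
grasp_force: 0.0
```

>>> {"name": "apply_moves", "arguments": {"slide": [[0.3,-0.1,0],[0.6,-0.2,0.1],[0.85,-0.3,0.1],[0.85,-0.3,0.1],[0.85,-0.3,0.1]], "turn": [0,0,0,0,0]}}

```text
time: 25.27
eef_pos: [0.4458, -0.1119, 0.2222]
orientation: [0.705, 0.709, -0.0, -0.001]
force: [0.2, 0.2, 1.1]
opening: 1.003
grasp_force: 0.0
```

```bash
python3 - <<'E'
from h import *
s,p,a=pose();print(s['time'],p,a,s['opening'])
c,im=look('w11',.088)
cr=cv2.resize(im[90:270,220:420],None,fx=3,fy=3,interpolation=cv2.INTER_CUBIC);cv2.imwrite('pics/w11c.png',cr[:,:,::-1])
E
```

```text
25.2667 [ 0.4458 -0.1119  0.2222] 0.2712678327409237 1.0033855924211008
w11 cap px [435. 367.] xy 0.6176 -0.3689 diam 411.3
w11 cap px [118. 321.] xy 0.2315 -0.2669 diam 89.8
w11 cap px [521. 320.] xy 0.6622 -0.2635 diam 91.7
w11 cap px [403. 282.] xy 0.5323 -0.2226 diam 61.7
w11 cap px [321. 180.] xy 0.4462 -0.1074 diam 53.8
w11 cap px [627. 104.] xy 0.7277 -0.0326 diam 46.6
w11 cap px [548.  23.] xy 0.6312 0.0458 diam 59.7
```

View pics/w11c.png

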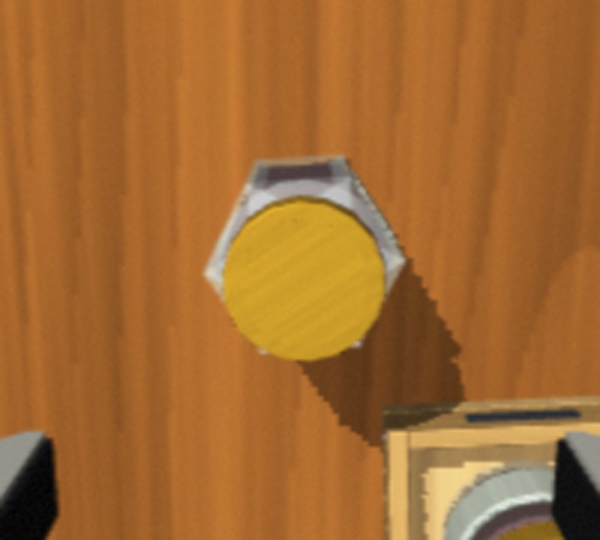

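Crop w11c shows the hex jar with side corners at crop (207,272) and (403,260), a flat at the far side and the cap centred at (304,278). I'll cast the corners at shoulder height to get the flats' direction.

```bash
python3 - <<'E'
from h import *
c=manip.get_calibration('wrist')
A,B=[ray(c,(220+u/3,90+v/3),.064)[:2] for u,v in((206,272),(404,260))];d=B-A
az=np.degrees(np.arctan2(d[1],d[0]));print(A,B,(A+B)/2,np.linalg.norm(d),az,'grip yaw',az-30,az+30)
s,p,a=pose();print(s['joints'])
plan((.4462,-.1085,.15,az-30))
E
```

```text
[ 0.4137 -0.1122] [ 0.4815 -0.1077] [ 0.4476 -0.1099] 0.06795112170612573 3.747594845569478 grip yaw -26.252405154430523 33.74759484556948
[-0.2918  0.3094  0.5425  2.2034 -0.2502  0.6864  0.4273]
[0.04, -0.0, 0.6] turn 0.88
-- at (0.4462, -0.1085, 0.15, np.float64(-26.252405154430523))
```

>>> {"name": "apply_moves", "arguments": {"slide": [[0.03,0.01,0],[0.03,0.01,0],[0.03,0.01,0],[0.03,0.01,0],[0.03,0.01,0]], "turn": [0.22,0.44,0.66,0.88,0.88]}}

```text
time: 25.73
eef_pos: [0.4482, -0.1116, 0.2227]
orientation: [0.852, 0.524, -0.0, 0.001]
force: [0.4, 0.7, 0.4]
opening: 1.003
grasp_force: 0.0
```

```bash
python3 - <<'E'
from h import *
s,p,a=pose();print(s['time'],p,a)
look('w12',.088)
plan((.447,-.109,.03,-26.25))
E
```

```text
25.7333 [ 0.4482 -0.1116  0.2227] -26.75316328501026
w12 cap px [420. 380.] xy 0.4848 -0.4203 diam 413.5
w12 cap px [120. 322.] xy 0.1878 -0.1537 diam 90.8
w12 cap px [521. 320.] xy 0.5714 -0.3463 diam 92.1
w12 cap px [458. 236.] xy 0.5381 -0.2261 diam 69.1
w12 cap px [316. 186.] xy 0.4463 -0.1075 diam 53.6
[0.01, -0.01, 0.8] turn -0.001
[0.01, -0.01, 0.8] turn -0.001
-- at (0.447, -0.109, 0.03, -26.25)
```

>>> {"name": "apply_moves", "arguments": {"slide": [[0.02,-0.03,0.2],[0.02,-0.03,0.5],[0.02,-0.03,0.75],[0.02,-0.03,0.85],[0.02,-0.03,0.85]], "turn": [0,0,0,0,0]}}

```text
time: 26.2
eef_pos: [0.4443, -0.107, 0.1185]
orientation: [0.849, 0.528, -0.002, -0.001]
force: [-0.8, -0.6, 0.2]
opening: 1.0
grasp_force: 0.0
```

>>> {"name": "apply_moves", "arguments": {"slide": [[0,0,0.2],[0,0,0.4],[0,0,0.6],[0,0,0.74],[0,0,0.74]], "turn": [0,0,0,0,0]}}

```text
time: 26.62
eef_pos: [0.4454, -0.1069, 0.0305]
orientation: [0.849, 0.528, -0.0, -0.001]
force: [0.2, 0.3, -0.2]
opening: 1.002
grasp_force: 0.0
```

>>> {"name": "apply_moves", "arguments": {"slide": [[0,0,0],[0,0,0],[0,0,0],[0,0,0],[0,0,0]], "turn": [0,0,0,0,0], "grip": 0.4}}

```text
time: 27.03
eef_pos: [0.446, -0.1062, 0.0329]
orientation: [0.849, 0.528, 0.001, 0.001]
force: [0.5, -1.1, 0.5]
opening: 0.692
grasp_force: 0.0
```

>>> {"name": "apply_moves", "arguments": {"slide": [[0,0,0],[0,0,0],[0,0,0]], "turn": [0,0,0]}}

```text
time: 27.28
eef_pos: [0.4461, -0.1062, 0.0327]
orientation: [0.849, 0.528, 0.001, 0.0]
force: [-0.8, 0.5, 9.3]
opening: 0.645
grasp_force: 30.0
```

>>> {"name": "apply_moves", "arguments": {"slide": [[0,0,-0.1],[0,0,-0.3],[0,0,-0.55],[0,0,-0.8],[0,0,-0.8]], "turn": [0,0,0,0,0]}}

```text
time: 27.7
eef_pos: [0.4467, -0.1066, 0.1317]
orientation: [0.85, 0.527, 0.002, 0.001]
force: [0.9, -0.2, -4.4]
opening: 0.643
grasp_force: 30.0
```

>>> {"name": "apply_moves", "arguments": {"slide": [[0,0,-0.2],[0,0,-0.4],[0,0,-0.6],[0,0,-0.65],[0,0,-0.65]], "turn": [-0.22,-0.44,-0.66,-0.86,-0.86]}}

```text
time: 28.12
eef_pos: [0.446, -0.106, 0.207]
orientation: [0.708, 0.706, 0.001, 0.001]
force: [1.1, -0.4, -3.5]
opening: 0.644
grasp_force: 30.0
```

```bash
python3 - <<'E'
from h import *
s,p,a=pose();print(s['time'],p,a,s['opening'],s['force'])
plan((.6275,-.075,.205,-.45))
E
```

```text
28.1167 [ 0.446 -0.106  0.207] -0.22430695260237862 0.6439429664058401 [ 1.0842 -0.4465 -3.4557]
[0.13, 0.76, 0.01] turn 0.004
[0.13, 0.76, 0.01] turn 0.004
-- at (0.6275, -0.075, 0.205, -0.45)
```

>>> {"name": "apply_moves", "arguments": {"slide": [[0.02,0.1,0],[0.04,0.28,0],[0.07,0.45,0],[0.1,0.62,0],[0.13,0.78,0]], "turn": [0,0,0,0,0]}}

```text
time: 28.53
eef_pos: [0.5404, -0.0907, 0.2041]
orientation: [0.712, 0.703, -0.001, -0.001]
force: [-0.5, -1.1, -4.4]
opening: 0.642
grasp_force: 30.0
```

>>> {"name": "apply_moves", "arguments": {"slide": [[0.04,0.2,0],[0.08,0.4,0],[0.12,0.55,0],[0.14,0.68,0],[0.15,0.74,0]], "turn": [0,0,0,0,0]}}

```text
time: 28.95
eef_pos: [0.6302, -0.0729, 0.2034]
orientation: [0.711, 0.703, -0.001, -0.001]
force: [0.6, -0.5, -3.7]
opening: 0.643
grasp_force: 30.0
```

>>> {"name": "apply_moves", "arguments": {"slide": [[0,0,0],[0,0,0]], "turn": [0,0]}}

```text
time: 29.12
eef_pos: [0.6274, -0.0744, 0.2045]
orientation: [0.711, 0.703, -0.001, -0.001]
force: [-1.0, -0.1, -3.9]
opening: 0.645
grasp_force: 30.0
```

```bash
python3 - <<'E'
from h import *
s,p,a=pose();print(s['time'],p,a,s['opening'])
look('w13',.096)
E
```

```text
29.1167 [ 0.6274 -0.0744  0.2045] -0.6269157654341103 0.6449655016287622
w13 cap px [308. 378.] xy 0.7215 -0.3046 diam 437.7
w13 cap px [296. 354.] xy 0.6077 -0.2391 diam 146.1
w13 cap px [452. 320.] xy 0.7546 -0.2088 diam 79.8
w13 cap px [191. 322.] xy 0.497 -0.2067 diam 79.3
w13 cap px [320. 265.] xy 0.627 -0.1795 diam 124.9
w13 cap px [533. 130.] xy 0.8013 -0.0132 diam 109.7
w13 cap px [322.  44.] xy 0.6296 0.0466 diam 52.5
```

View pics/w13.png

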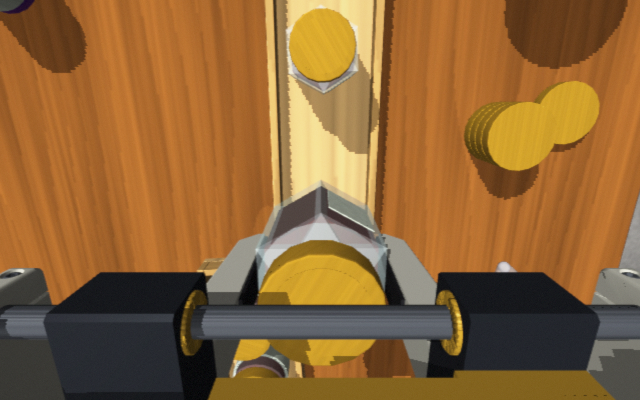

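Picture w13 shows the stored hex at (322,44), and the held hex is in line with the tray, whose sides are at (266,5) and (386,5). I'll shift 15 mm along and lower.

>>> {"name": "apply_moves", "arguments": {"slide": [[0.06,0.01,0.1],[0.12,0.01,0.3],[0.12,0.01,0.5],[0.12,0.01,0.65],[0.12,0.01,0.65]], "turn": [0,0,0,0,0]}}

```text
time: 29.58
eef_pos: [0.6266, -0.0589, 0.1242]
orientation: [0.71, 0.704, -0.002, -0.002]
force: [-0.5, 0.5, -4.2]
opening: 0.643
grasp_force: 30.0
```

>>> {"name": "apply_moves", "arguments": {"slide": [[0,0,0.15],[0,0,0.35],[0,0,0.5],[0,0,0.58],[0,0,0.58]], "turn": [0,0,0,0,0]}}

```text
time: 30.0
eef_pos: [0.6284, -0.0599, 0.0572]
orientation: [0.711, 0.704, -0.001, -0.001]
force: [0.2, 0.5, -4.2]
opening: 0.642
grasp_force: 30.0
```

>>> {"name": "apply_moves", "arguments": {"slide": [[0,0,0.02],[0,0,0.04],[0,0,0.06],[0,0,0.08],[0,0,0.08]], "turn": [0,0,0,0,0]}}

```text
time: 30.42
eef_pos: [0.6296, -0.0599, 0.049]
orientation: [0.71, 0.704, 0.0, 0.0]
force: [-1.1, -0.8, -3.4]
opening: 0.643
grasp_force: 30.0
```

>>> {"name": "apply_moves", "arguments": {"slide": [[0,0,0.02],[0,0,0.04],[0,0,0.06],[0,0,0.06]], "turn": [0,0,0,0]}}

```text
time: 30.75
eef_pos: [0.6293, -0.06, 0.0412]
orientation: [0.71, 0.704, -0.0, -0.0]
force: [-0.1, 0.6, -4.2]
opening: 0.646
grasp_force: 30.0
```

>>> {"name": "apply_moves", "arguments": {"slide": [[0,0,0.006],[0,0,0.012],[0,0,0.012]], "turn": [0,0,0]}}

```text
time: 31.0
eef_pos: [0.6294, -0.0601, 0.0409]
orientation: [0.71, 0.704, 0.0, -0.0]
force: [-2.1, 1.2, 3.9]
opening: 0.645
grasp_force: 30.0
```

Contact. Releasing and lifting clear.

>>> {"name": "apply_moves", "arguments": {"slide": [[0,0,0],[0,0,0],[0,0,0],[0,0,0],[0,0,0]], "turn": [0,0,0,0,0], "grip": 1.0}}

```text
time: 31.42
eef_pos: [0.6297, -0.0601, 0.0402]
orientation: [0.71, 0.704, 0.0, 0.0]
force: [0.2, 0.4, -0.3]
opening: 0.95
grasp_force: 0.0
```

>>> {"name": "apply_moves", "arguments": {"slide": [[0,0,-0.15],[0,0,-0.4],[0,0,-0.7],[0,0,-1.0],[0,0,-1.0]], "turn": [0,0,0,0,0]}}

```text
time: 31.83
eef_pos: [0.6326, -0.0611, 0.1665]
orientation: [0.711, 0.703, 0.003, 0.003]
force: [1.2, -0.2, 0.1]
opening: 0.999
grasp_force: 0.0
```

>>> {"name": "apply_moves", "arguments": {"slide": [[0,0,-0.25],[0,0,-0.5],[0,0,-0.75],[0,0,-1.0],[0,0,-1.0]], "turn": [0,0,0,0,0]}}

```text
time: 32.25
eef_pos: [0.632, -0.061, 0.2858]
orientation: [0.711, 0.704, 0.003, 0.003]
force: [0.6, -1.3, -0.7]
opening: 1.001
grasp_force: 0.0
```

```bash
python3 - <<'E'
from h import *
s,p,a=pose();print(s['time'],p,a,s['opening'])
look('w14',.096)
im=manip.camera('side');cv2.imwrite('pics/side1.png',im[:,:,::-1])
E
```

```text
32.25 [ 0.632  -0.061   0.2858] -0.5687561982852118 1.0012054635939225
w14 cap px [371. 382.] xy 0.8025 -0.3842 diam 558.6
w14 cap px [263. 360.] xy 0.5534 -0.3032 diam 69.2
w14 cap px [520. 319.] xy 0.8891 -0.2612 diam 110.0
w14 cap px [119. 326.] xy 0.3792 -0.2539 diam 105.9
w14 cap px [258. 285.] xy 0.5442 -0.2169 diam 64.3
w14 cap px [318. 177.] xy 0.6305 -0.0614 diam 53.5
w14 cap px [481. 134.] xy 0.8113 -0.0098 diam 114.8
w14 cap px [316.  73.] xy 0.6295 0.0467 diam 51.6
```

View pics/side1.png

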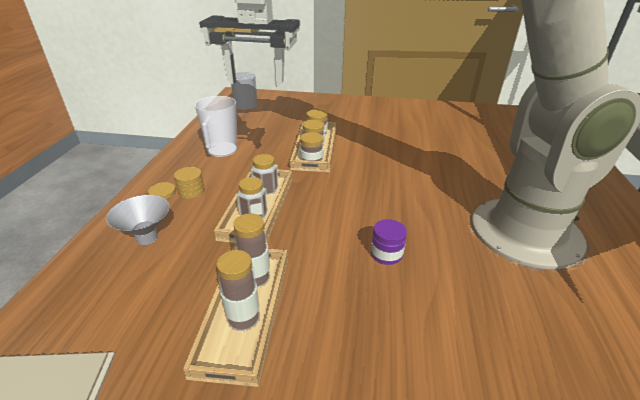

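Picture side1 shows all four jars upright in their own trays: tall at (250,250), hex at (263,175), and squats at (317,118) and (312,148). The stored jars haven't moved and the arm is clear, so I'm handing in.

```bash
python3 -c "
from rig import manip
print(manip.hand_in())"
```

```text
the job is handed in; nothing more can be done
None
```

All four new jars stand upright in the trays of their own kind, the stored jars look unmoved, and the job was handed in at about 32 s; the hand-in returned no verdict.

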